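Slide the solvent bottle into its bay and scan the code in the micrometer case's lid

TASK

Book in the micrometer in the open wooden case. First push the tall solvent bottle that blocks the front of the case, low down so that it slides across the bench without tipping or lifting, until it stands wholly inside its taped square; then take the code reader from its cradle, hold it steady for a second and a half square-on to the middle of the code label inside the lid, with its window about 90 mm from the label, and lay it gently back in its cradle the same way round. Leave the case, its lid and everything else on the bench as they are.

Things in the scene. Friction and masses are not known exactly. Their poses are not given: they have to be found in the camera images.
- bottle_center (a point): The tall solvent dispenser bottle, loose: white cylinder 80 mm in diameter up to 165 mm, then shoulder, neck and steel plunger dish; 240 mm tall. It starts upright on the bench in front of the case's open side. Point on its axis, half-way up (120 mm above the bench); z along its axis; yaw means nothing. Too fat for most grippers.
- bottle: The same bottle; origin at the centre of its underside. It weighs 0.5 to 0.85 kg and slides on the bench with friction 0.5 to 0.72, so a push higher than about 50 mm above the bench tips it.
- bay: The bottle's place: the one taped square on the bench, dark flat tape 10 mm wide with no height, 136 mm inside, empty at the start. Origin at its centre on the bench, x and y parallel to its sides. The bottle is wholly inside when its axis is within 28 mm of the centre along both.
- label (a point): Middle of the square white label (64 mm, with a black square block code 46 mm wide) stuck inside the open lid of the wooden case. z points straight out of the label, towards the front of the case and upward; x points down the lid to its hinge; y runs along the hinge. Beside it on the lid is a plain lined card, which is not the label.
- case_center (a point): Middle of the case's lower half, a fixed open wooden box 140 mm (x) by 220 mm (y) by 42 mm high; the point is 21 mm above the bench. x points from the open front to the hinge side, where the lid (140 by 220 by 22 mm) stands open, leaning back beyond the hinge.
- lid (a joint): Opening of the lid in rad: 0 shut, pi/2 upright; it starts at 2.0 to 2.4, leaning back, so that the label's normal rises 25 to 47 degrees above level. A stiff brass hinge holds it there; leave it.
- cradle: The code reader's fixed desk cradle: grey base 180 mm (x) by 80 mm (y) by 14 mm high, with two saddles 16 mm long at x = -65 and +32 mm whose flared cheeks rise to 43 mm above the bench; between them the reader's handle is free on both sides. Origin at the centre of its underside. The reader lies in it along x, its window towards +x.
- reader_grip (a point): Where to hold the code reader: mid handle, between the saddles. A loose grey in-line hand scanner, 0.15 to 0.26 kg, 175 mm long: handle 34 mm wide, 28 mm high, 130 mm long, then a head 50 mm wide, 38 mm high, 45 mm long with the window at its end. x points along it to the window, z up out of its trigger side. In the cradle the point is at (-10, 0, 42) mm in the cradle's frame.
- reader_window (a point): Middle of the reader's window, at the end of its head, 100 mm ahead of reader_grip along x; the beam leaves along +x. Same axes as reader_grip.
- reader: The same reader; origin on the underside of the handle, 10 mm ahead of and 14 mm below reader_grip.
- micrometer_center (a point): Bystander: chrome outside micrometer lying in the case, 165 mm long, 18 mm high; its middle.
- stand_center (a point): Bystander: red-enamelled micrometer stand, foot 84 by 66 mm, 130 mm tall, 0.9 kg; point on its axis, 65 mm above the bench.
- ring_large_center (a point): Bystander: steel ring gauge lying flat, 72 mm across, 24 mm high; its middle.
- ring_small_center (a point): Bystander: steel ring gauge lying flat, 60 mm across, 20 mm high; its middle.
- plug_gauge_center (a point): Bystander: thread plug gauge lying along its x, blue hexagonal handle 27 mm thick, 144 mm long in all; middle of its handle.
- vblock_center (a point): Bystander: steel vee block 70 by 60 by 50 mm; its middle.
- tub_center (a point): Bystander: white lidded tub of wipes, 88 mm across, 64 mm high; its middle.
Things that resemble listed ones, but are neither listed nor needed, are in the scene too. Of the things that look like the bottle, the largest one is meant.

How it is judged:
On the way, in this order (a step that is already met when the one before it is completed fails the run):
1. the bottle stands upright and still wholly inside its taped square (x of bottle_center in the frame of bay between -0.028 and 0.028 m and y of bottle_center in the frame of bay between -0.028 and 0.028 m and height (world z) of bottle_center between 0.112 and 0.128 m and angle between bottle_center's own z axis and vertical below 0.06 rad and linear speed of bottle below 0.02 m/s), for 0.2 s.
2. the reader is held still, its window 60 to 120 mm from the code label, the beam within 15 mm of the label's middle and within 15 degrees of square-on (z of reader_window in the frame of label between 0.06 and 0.12 m and x of label in the frame of reader_window between 0.06 and 0.12 m and y of label in the frame of reader_window between -0.015 and 0.015 m and z of label in the frame of reader_window between -0.015 and 0.015 m and angle between the x axis of reader_window and the z axis of label, either way round below 0.26 rad and linear speed of reader below 0.03 m/s and angular speed of reader below 0.2 rad/s), for 1 s.
At the end, for the whole second after the job is handed in: The bottle stands upright and still on the bench, its axis within 28 mm of the taped square's centre along both of the square's sides; the reader lies still in both saddles of its cradle, window the original way, within about 14 mm along, 8 mm across and 7 degrees of its first place (all of step 1 and x of reader_grip in the frame of cradle between -0.024 and 0.004 m and y of reader_grip in the frame of cradle between -0.008 and 0.008 m and z of reader_grip in the frame of cradle between 0.036 and 0.049 m and x of reader_window in the frame of cradle above 0.05 m and angle between the x axis of reader_window and the x axis of cradle, either way round below 0.12 rad and angle between reader_window's own z axis and vertical below 0.12 rad and linear speed of reader below 0.02 m/s); the robot touches nothing.
It fails at once if the bottle is tipped (leans more than about 10 degrees) (angle between bottle_center's own z axis and vertical above 0.18 rad).
It fails at once if the bottle is lifted off the bench (height (world z) of bottle_center above 0.135 m).
It fails at once if the open lid (or the case) is knocked: its label shifts by more than 12 mm (distance of label from where it was at the start of the episode above 0.012 m).
It fails at once if the reader is dropped: let go while its handle is more than about 12 mm above its seat in the cradle (contact force between the fingers and reader below 0.1 N and height (world z) of reader_grip above 0.054 m).
It fails at once if a bystander (micrometer, stand, ring gauge, plug gauge, vee block or tub) is shifted by more than 15 mm (distance of any of micrometer_center, stand_center, ring_large_center, ring_small_center, plug_gauge_center, vblock_center, tub_center from where it was at the start of the episode above 0.015 m).
It also fails if it takes over 66 s, if anything falls off the work surface, if the arm or the gripper's body presses on something with over 40 N, if the wrist force passes 120 N, or if a joint passes its speed limit or range.

ROBOT

A 6-joint arm with a two-finger parallel gripper is mounted at the origin on the work surface. World frame = base frame: x ahead of the robot, y to its left, z up, the work surface at z = 0. Lengths are in m, angles in rad, forces in N, time in s.
With the tool pointing down it reaches from about 0.25 to 0.775 m from the base axis. Payload 4 kg.
Tool frame: the origin (TCP) lies at the very end of the fingers, on their centre line; the grasp point (between the pads) lies 19 mm behind it (arm.pinch_z is the distance from the TCP to the grasp point, in m); z points along the fingers, y is the direction in which the jaws open and shut (so a half turn about z gives the same grasp; the last joint's range is limited). The gripper opens to 85 mm and grips with 20 to 120 N. Pads are 22 mm wide; open, the fingers measure 114 mm over their backs; the gripper's body (76 mm by 85 mm) begins 54 mm behind the grasp point. The pads swing forward as they close: fully open they stand 13 mm farther back than shut.
Start: joints at [1.02, 0.087, 1.371, -0, 1.684, -0.103], TCP at [0.238, 0.496, 0.231] pointing down, gripper open.
Joint ranges: [-3.1, 3.1], [-0.76, 2.03], [0.27, 2.55], [-1.08, 4.22], [0.17, 2.65], [-2.57, 2.57]. Speed limits (rad/s): [2.79, 2.79, 3.14, 3.14, 3.14, 3.14].

INTERFACE

Orientations are given as a unit quaternion [w, x, y, z].
In Python, from bench import arm gives the robot as it stands.
- The arm moves only by the tool send_rows, never from a script. Its argument "commands" is a list of rows, each a list of 7 numbers: the shift along the tool's x, y, z in cm, then the turn, a rotation vector about the tool's x, y, z in degrees, then the gripper command: -1 is shut, 1 is fully open, values between are in proportion. In form: [[x, y, z, wx, wy, wz, hand], ...]. A call has 1 to 20 rows; each row is the pose to reach, as a shift and turn from the pose commanded when the call began, along the tool's axes at that moment; what a row does not reach only later rows make up. A row lasts 1/8 s, in which the tool goes at most 62.5 mm and 10.7 degrees, less where a joint would pass 70% of its speed; a pose out of reach is approached as far as the arm can. A call with a gripper value outside its range is refused whole. The fingers move at their own pace and stop on an object; "squeeze" is the grip in N (left out, the last holds). Time passes only in rows, so rows that repeat a pose let the fingers close. It gives the time, the measured TCP pose, the force and the opening at its end, in the units of the state.
- arm.get_obs(): the state, without advancing time (a new reading comes with each control period).
- arm.snapshot(name): name is "scene" or "side" or "wrist"; returns the picture (384x512x3 uint8, red, green, blue); there is no depth.
- arm.camera_model(name): a dict with "fx", "fy", "cx", "cy" (pixels), "T" (4x4, takes a point from camera to world coordinates). Camera axes: x right, y up, looking along -z (the intrinsics and any distortion apply to the point x, -y, -z); pixel columns grow to the right and rows downward; lengths in m; the calibration is good to about 2 mm. A picture is of the moment at which its call begins: read the wrist's pose just before it. camera_model takes no time and is no camera call; for the wrist camera it gives the pose at the moment of the call.
- arm.hand_in(): hands the job in, once; it reports no verdict.
The state is a dict: "time_s": time; "joints": joint angles; "joint_velocities": joint speeds; "joint_torque": joint torques, N m; "ee_pos": TCP position; "tool_rot": TCP orientation; "ft_force": force on the tool from outside, world axes, zero at the start; "torque": the same for the moment, N m; "opening": opening from 0.0 (shut) to 1.0 (fully open).
Only numpy, scipy, OpenCV 4.12 (cv2) and the standard library are available. Lean on these libraries where they do the work, as an engineer would, in place of code of your own. Each camera call takes 0.05 s, during which the arm holds its last target. There are 200 camera calls.

## Working session

There is one attempt and no reset: what is moved stays moved. The work goes in short steps, Python scripts to look and compute and a tool call to move; the robot and the scene stay as the last step left them, time stands still between calls to the robot, and variables do not carry over. Pictures are saved under pics/ and viewed, about 8 in all and at most 12, crops included, and the job is handed in when it is done.

Besides the shell and the picture viewer there is one more tool, called after "Call:" as name(argument=value, ...), one argument or row to a line, values as JSON. send_rows: Moves the arm, as the interface text tells. Its arguments: {"type":"object","properties":{"commands":{"type":"array"},"squeeze":{"type":"number"}},"required":["commands"]}

```bash
ls; mkdir -p pics; cat > h.py <<'E'
import numpy as np, cv2
from bench import arm
def snap(n,f):
    im=arm.snapshot(n); cv2.imwrite(f,im[:,:,::-1]); return im
def ray(cm,u,v):
    d=np.array([(u-cm['cx'])/cm['fx'],-(v-cm['cy'])/cm['fy'],-1.]); T=np.array(cm['T'])
    return T[:3,3],T[:3,:3]@d
def onz(cm,u,v,z):
    o,d=ray(cm,u,v); return o+d*(z-o[2])/d[2]
def proj(cm,p):
    T=np.array(cm['T']); q=T[:3,:3].T@(np.array(p)-T[:3,3])
    return cm['cx']+cm['fx']*q[0]/-q[2], cm['cy']-cm['fy']*q[1]/-q[2]
def tri(c1,p1,c2,p2):
    o1,d1=ray(c1,*p1);o2,d2=ray(c2,*p2)
    s=np.linalg.lstsq(np.c_[d1,-d2],o2-o1,rcond=None)[0]
    a=o1+d1*s[0];b=o2+d2*s[1];return (a+b)/2,np.linalg.norm(a-b)
E
python3 - <<'E'
from h import *
for n in ['scene','side']:
    im=snap(n,f'pics/{n}.png')
    cv2.imwrite(f'pics/{n}_big.png',cv2.resize(im,(800,600),interpolation=cv2.INTER_CUBIC)[:,:,::-1])
    c=arm.camera_model(n); print(n,{k:np.round(c[k],3).tolist() for k in c})
print(arm.get_obs())
E
```

```text
pics
scene {'fx': 450.883, 'fy': 450.883, 'cx': 257.394, 'cy': 193.786, 'T': [[-0.753, -0.54, 0.376, 1.019], [0.658, -0.618, 0.43, 0.434], [-0.0, 0.571, 0.821, 1.068], [0.0, 0.0, 0.0, 1.0]]}
side {'fx': 366.252, 'fy': 366.252, 'cx': 258.565, 'cy': 195.605, 'T': [[-0.999, 0.029, -0.042, 0.532], [-0.051, -0.46, 0.886, 0.792], [0.006, 0.887, 0.461, 0.566], [0.0, 0.0, 0.0, 1.0]]}
{'time_s': 0.1, 'joints': array([ 1.01987750e+00,  8.79448067e-02,  1.37213213e+00, -4.32014044e-06,
        1.68359974e+00, -1.03096011e-01]), 'joint_velocities': array([-1.91645030e-03, -1.28114684e-03, -2.15595350e-03,  2.42099440e-03,
        3.37694407e-05,  1.20737771e-05]), 'joint_torque': array([ 2.25010117e-03, -3.53014755e+01, -3.14218676e+01, -2.36067735e-04,
        8.00273992e-03,  5.62508001e-05]), 'ee_pos': array([0.23791788, 0.49537686, 0.23020664]), 'tool_rot': array([-3.32670975e-04,  2.22045191e-01,  9.75035819e-01, -9.87479049e-04]), 'ft_force': array([ 0.02161129, -0.20576976,  0.34841407]), 'torque': array([-0.00561293,  0.01236593,  0.0161762 ]), 'opening': 0.9973942097503699}
```

View pics/scene_big.png

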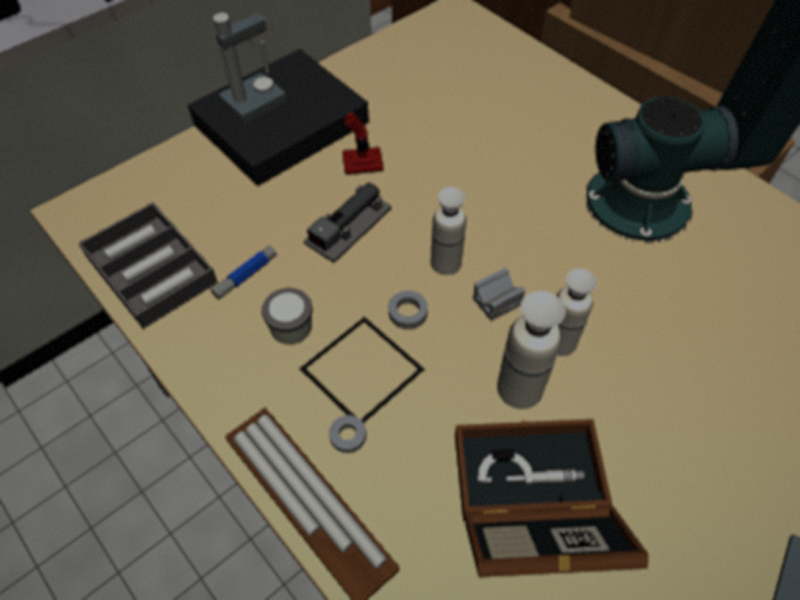

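View pics/side_big.png

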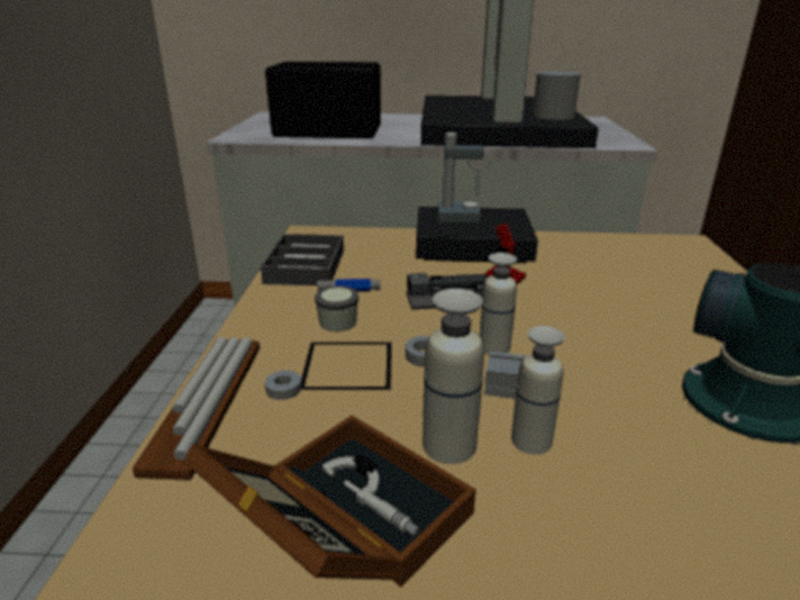

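```bash
python3 - <<'E'
from h import *
S=arm.camera_model('scene');D=arm.camera_model('side')
b=lambda u,v:((u+.5)/1.5625-.5,(v+.5)/1.5625-.5)
print('bay scene',[np.round(onz(S,*b(*p),0)[:2],3).tolist() for p in [(364,320),(422,369),(361,421),(303,368)]])
print('bay side',[np.round(onz(D,*b(*p),0)[:2],3).tolist() for p in [(309,343),(391,343),(391,388),(303,386)]])
print('bottle dish',tri(S,b(543,311),D,b(457,302)), 'shoulder base scene',onz(S,*b(522,385),0), onz(D,*b(451,441),0))
print('small bottles',tri(S,b(579,281),D,b(545,337)),tri(S,b(451,198),D,b(502,259)))
print('label',tri(S,b(580,541),D,b(316,536)))
print('case rim',[np.round(onz(S,*b(*p),.042)[:2],3).tolist() for p in [(457,427),(593,421),(609,512),(467,517)]])
print('case rim side',[np.round(onz(D,*b(*p),.042)[:2],3).tolist() for p in [(351,417),(474,492),(402,567)]])
print('lid top corners',tri(S,b(480,573),D,b(196,450)),tri(S,b(646,563),D,b(318,572)))
print('cradle',[np.round(onz(S,*b(*p),.0)[:2],3).tolist() for p in [(306,243),(333,260),(391,211)]])
print('ringL ',onz(S,*b(408,309),.012),'ringS',onz(S,*b(347,433),.01),'tub',onz(S,*b(288,305),.064),'vb',onz(S,*b(498,293),.025),'stand',onz(S,*b(362,164),.01),'plug',onz(S,*b(245,272),.014),'trayA',onz(S,*b(265,410),.02),onz(S,*b(397,565),.02))
E
```

```text
bay scene [[0.607, -0.143], [0.596, 0.002], [0.738, 0.009], [0.75, -0.135]]
bay side [[0.757, -0.132], [0.601, -0.142], [0.591, 0.004], [0.74, 0.007]]
bottle dish (array([0.49589228, 0.14085473, 0.23521111]), np.float64(0.0001409109479445045)) shoulder base scene [0.48864622 0.13780303 0.        ] [0.49305065 0.13147979 0.        ]
small bottles (array([0.37362181, 0.11856362, 0.17526516]), np.float64(0.0012718333847291006)) (array([ 0.40570242, -0.14112445,  0.17915498]), np.float64(0.0010718259827916005))
label (array([0.64333978, 0.37924224, 0.07698287]), np.float64(0.003008412868883245))
case rim [[0.641, 0.133], [0.472, 0.268], [0.567, 0.379], [0.729, 0.247]]
case rim side [[0.639, 0.137], [0.47, 0.272], [0.552, 0.383]]
lid top corners (array([0.78765427, 0.32169663, 0.13153191]), np.float64(0.011755342721504391)) (array([0.62149836, 0.45801142, 0.12711813]), np.float64(0.0014919540169313658))
cradle [[0.578, -0.358], [0.564, -0.289], [0.398, -0.312]]
ringL  [ 0.53663926 -0.10214047  0.012     ] ringS [0.7712012  0.01424228 0.01      ] tub [ 0.71127985 -0.21886144  0.064     ] vb [ 0.39589428 -0.01408872  0.025     ] stand [ 0.36277799 -0.44648105  0.01      ] plug [ 0.71240221 -0.36599547  0.014     ] trayA [ 0.84925961 -0.1020769   0.02      ] [0.84746941 0.22604961 0.02      ]
```

```bash
cat >> h.py <<'E'
from scipy.spatial.transform import Rotation as R
def cur():
    o=arm.get_obs(); return np.array(o['ee_pos']),R.from_quat(o['tool_rot'],scalar_first=True)
def frame(z,y):
    z=np.array(z)/np.linalg.norm(z); y=np.array(y)-z*np.dot(y,z); y/=np.linalg.norm(y)
    return R.from_matrix(np.c_[np.cross(y,z),y,z])
def delta(p,r,pc,rc):
    "row numbers to go from pose (pc,rc) to (p,r)"
    return np.round(np.r_[rc.inv().apply(np.array(p)-pc)*100,(rc.inv()*r).as_rotvec(degrees=True)],1).tolist()
E
cat > push.py <<'E'
from h import *
B=np.array([.495,.139]);C=np.array([.673,-.067]);d=(C-B)/np.linalg.norm(C-B);t=np.radians(40)
z=[d[0]*np.sin(t),d[1]*np.sin(t),-np.cos(t)];r=frame(z,[-d[1],d[0],0])
start=np.r_[B-d*.085,.022];high=start-np.array(z)*.2
E
python3 - <<'E'
from push import *
p,q=cur();print(d,start,high,delta(high,r,p,q),delta(start,r,high,r),'fwd axes',r.inv().apply([d[0],d[1],0]))
E
```

```text
[ 0.65381111 -0.7566578 ] [0.43942606 0.20331591 0.022     ] [0.35537372 0.30058997 0.17520889] [-19.0, -12.5, 5.5, 8.1, -39.4, 22.6] [0.0, 0.0, 20.0, 0.0, 0.0, 0.0] fwd axes [-7.66044443e-01  1.54456318e-16  6.42787610e-01]
```

Call:
send_rows(
  commands=[
    [-6,-4,1,2.7,-13,7.5,0.2],
    [-13,-8,3,5.4,-26,15,0.2],
    [-19,-12.5,5.5,8.1,-39.4,22.6,0.2],
    [-19,-12.5,5.5,8.1,-39.4,22.6,0.2],
    [-19,-12.5,5.5,8.1,-39.4,22.6,0.2],
    [-19,-12.5,5.5,8.1,-39.4,22.6,0.2],
    [-19,-12.5,5.5,8.1,-39.4,22.6,0.2],
  ],
)

```text
time_s: 0.98
ee_pos: [0.3554, 0.3013, 0.1767]
tool_rot: [0.311, 0.391, 0.855, -0.141]
ft_force: [-0.4, 0.8, 0.2]
opening: 0.596
```

```bash
python3 - <<'E'
from push import *
p,q=cur();o=arm.get_obs();print(o['joints'],o['opening'],o['time_s'],p,delta(start,r,p,q))
im=snap('wrist','pics/w1.png');c=arm.camera_model('wrist')
cv2.imwrite('pics/w1b.png',cv2.resize(im,(800,600))[:,:,::-1])
print(proj(c,[.495,.139,0]),proj(c,start),np.array(c['T'])[:3,3])
E
```

```text
[ 1.013995    0.05757105  1.66464814 -0.66193046  1.64120494  0.33002291] 0.5957267273259822 0.975 [0.35543346 0.30125357 0.17671749] [0.0, -0.1, 20.1, 0.1, -0.1, -0.1]
(np.float64(254.72940968329087), np.float64(186.44455111591873)) (np.float64(254.50088898788763), np.float64(161.89260199486353)) [0.2543869  0.41889445 0.23283044]
```

View pics/w1b.png

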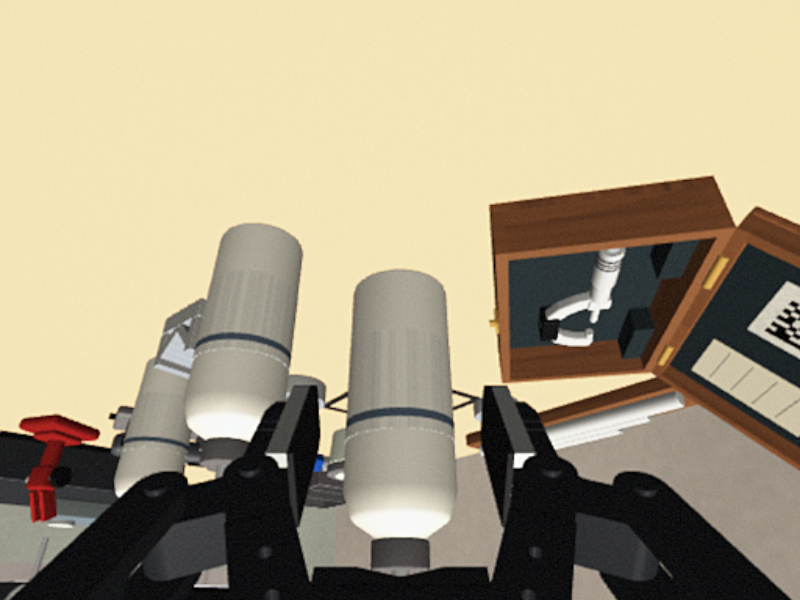

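Call:
send_rows(
  commands=[
    [0,-0.1,5,0,0,0,0.2],
    [0,-0.1,10,0,0,0,0.2],
    [0,-0.1,15,0,0,0,0.2],
    [0,-0.1,18.5,0,0,0,0.2],
    [0,-0.1,20.1,0,0,0,0.2],
    [0,-0.1,20.1,0,0,0,0.2],
    [0,-0.1,20.1,0,0,0,0.2],
  ],
)

```text
time_s: 1.9
ee_pos: [0.4399, 0.2041, 0.0237]
tool_rot: [0.312, 0.392, 0.854, -0.14]
ft_force: [1.1, 0.5, 1.6]
opening: 0.6
```

```bash
python3 - <<'E'
from push import *
p,q=cur();print(p,start,delta(start+np.r_[d*.1,0],r,p,q),arm.get_obs()['ft_force'])
for k in range(1,4): print(k,delta(start+np.r_[d*.1*k,0],r,p,q))
E
```

```text
[0.43986216 0.20405739 0.0237184 ] [0.43942606 0.20331591 0.022     ] [-7.6, -0.1, 6.6, 0.2, -0.1, -0.2] [1.10810294 0.53441968 1.622727  ]
1 [-7.6, -0.1, 6.6, 0.2, -0.1, -0.2]
2 [-15.2, -0.1, 13.0, 0.2, -0.1, -0.2]
3 [-22.9, -0.1, 19.4, 0.2, -0.1, -0.2]
```

Call:
send_rows(
  commands=[
    [-1.1,0,0.9,0,0,0,0.2],
    [-2.1,0,1.8,0,0,0,0.2],
    [-2.7,0,2.25,0,0,0,0.2],
    [-3.3,0,2.75,0,0,0,0.2],
    [-3.9,0,3.3,0,0,0,0.2],
    [-4.6,0,3.9,0,0,0,0.2],
    [-5.4,0,4.5,0,0,0,0.2],
    [-6.1,0,5.1,0,0,0,0.2],
    [-6.9,0,5.8,0,0,0,0.2],
    [-7.7,0,6.4,0,0,0,0.2],
    [-8.4,0,7.1,0,0,0,0.2],
    [-9.2,0,7.7,0,0,0,0.2],
    [-10,0,8.4,0,0,0,0.2],
    [-10.7,0,9,0,0,0,0.2],
    [-11.5,0,9.6,0,0,0,0.2],
    [-12.3,0,10.3,0,0,0,0.2],
    [-13,0,10.9,0,0,0,0.2],
  ],
)

```text
time_s: 4.03
ee_pos: [0.5497, 0.075, 0.0216]
tool_rot: [0.31, 0.392, 0.855, -0.141]
ft_force: [-4.8, 5.4, 2.0]
opening: 0.6
```

```bash
python3 - <<'E'
from push import *
p,q=cur();o=arm.get_obs();print(o['joints'],o['ft_force'],p,(p[:2]-start[:2])@d,delta(start+np.r_[d*.3,0],r,p,q))
im=snap('scene','pics/s2.png');snap('side','pics/d2.png');d2=cv2.imread('pics/d2.png')
cv2.imwrite('pics/c2.png',np.hstack([cv2.resize(im[130:330,130:400],(540,400))[:,:,::-1],cv2.resize(d2[150:350,170:300],(260,400))]))
E
```

```text
[ 0.39172542  0.17170913  1.88879103 -0.80655554  0.99884636  0.10572871] [-4.79574019  5.4076176   2.01703212] [0.54967498 0.07497821 0.02157539] 0.16918969269431502 [-10.1, 0.0, 8.3, 0.1, -0.2, -0.1]
```

View pics/c2.png

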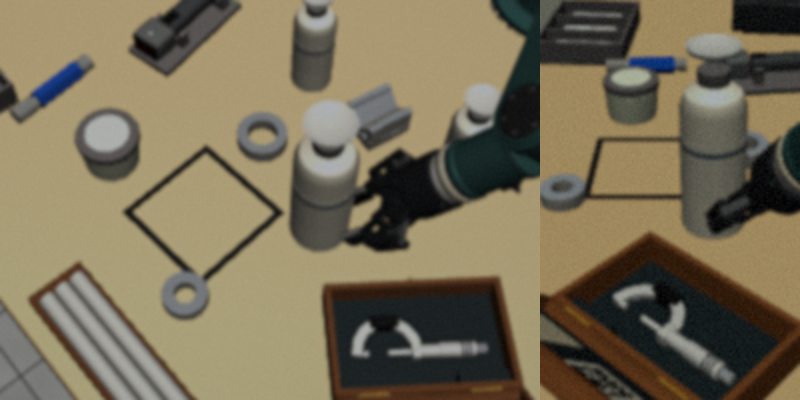

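```bash
python3 - <<'E'
from push import *
S=arm.camera_model('scene');D=arm.camera_model('side');p,q=cur()
x,e=tri(S,(330/2+130,123/2+130),D,(170+(715-540)/2,150+47/2));b=x[:2];print(x,e,(b-p[:2])@d,'lateral',(C-b)@np.array([-d[1],d[0]]),'remaining',(C-b)@d)
E
```

```text
[0.56999663 0.04955856 0.23520338] 0.00042726901794512697 0.03176463959933734 lateral 0.0017310271740605964 remaining 0.15553969193018402
```

Call:
send_rows(
  commands=[
    [-0.7,0,0.6,0,0,0,0.2],
    [-1.5,0,1.25,0,0,0,0.2],
    [-2.3,0,1.9,0,0,0,0.2],
    [-3.1,0,2.6,0,0,0,0.2],
    [-3.8,0,3.2,0,0,0,0.2],
    [-4.6,0,3.85,0,0,0,0.2],
    [-5.4,0,4.5,0,0,0,0.2],
    [-6.1,0,5.1,0,0,0,0.2],
    [-6.9,0,5.8,0,0,0,0.2],
    [-7.7,0,6.4,0,0,0,0.2],
    [-8.4,0,7.1,0,0,0,0.2],
    [-9.2,0,7.7,0,0,0,0.2],
    [-10,0,8.4,0,0,0,0.2],
    [-10.6,0,8.9,0,0,0,0.2],
    [-11.1,0,9.3,0,0,0,0.2],
    [-11.5,0,9.65,0,0,0,0.2],
    [-11.8,0,9.9,0,0,0,0.2],
    [-11.8,0,9.9,0,0,0,0.2],
  ],
)

```text
time_s: 6.38
ee_pos: [0.6502, -0.0417, 0.0216]
tool_rot: [0.311, 0.391, 0.855, -0.141]
ft_force: [-3.7, 3.5, 1.7]
opening: 0.6
```

```bash
python3 - <<'E'
from push import *
p,q=cur();o=arm.get_obs();print(o['joints'],o['ft_force'],p,(p[:2]-start[:2])@d)
im=snap('scene','pics/s3.png');snap('side','pics/d3.png');d2=cv2.imread('pics/d3.png')
cv2.imwrite('pics/c3.png',np.hstack([cv2.resize(im[130:330,130:400],(540,400))[:,:,::-1],cv2.resize(d2[150:350,170:300],(260,400))]))
E
```

```text
[ 0.11366366  0.27465286  1.76064557 -0.79060066  0.83941811 -0.13283458] [-3.72020699  3.50620189  1.71502283] [ 0.65021001 -0.04174176  0.02163721] 0.3232376970346752
```

View pics/c3.png

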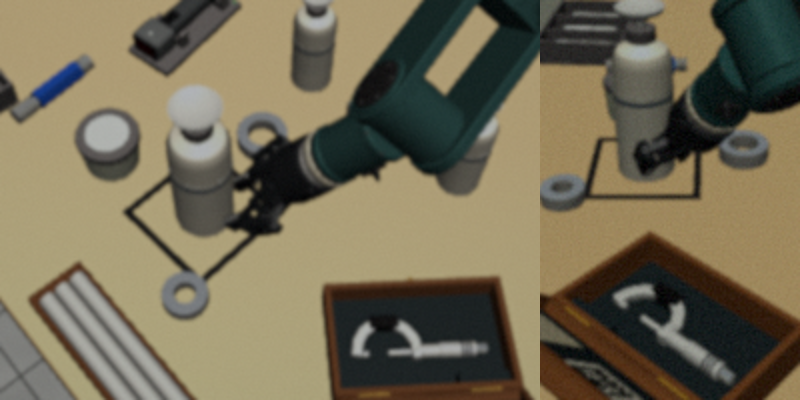

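```bash
python3 - <<'E'
from push import *
S=arm.camera_model('scene');D=arm.camera_model('side');p,q=cur()
x,e=tri(S,(196/2+130,108/2+130),D,(170+(637-540)/2,150+8/2));b=x[:2];dx=b-C
a=np.radians(4.4);print(x,e,(b-p[:2])@d,'bay xy',dx@[np.cos(a),np.sin(a)],dx@[-np.sin(a),np.cos(a)])
# reader & cradle
cr=np.array([.578,-.358])-np.array([.564,-.289]);cx=(np.array([.564,-.289])-np.array([.398,-.312]));print(np.degrees(np.arctan2(cx[1],cx[0])),np.linalg.norm(cr),np.linalg.norm(cx))
cen=(np.array([.578,-.358])+np.array([.398,-.312]))/2;u=cx/np.linalg.norm(cx);print('cradle c',cen,'grip',cen-.01*u)
E
```

```text
[ 0.67263035 -0.06466214  0.23599827] 0.003840360411592908 0.03200867521552919 bay xy -0.00018920343994334484 0.0023593296074200572
7.888349444887887 0.07040596565632774 0.16758579892103023
cradle c [ 0.488 -0.335] grip [ 0.47809463 -0.33637243]
```

```bash
python3 - <<'E'
from push import *
p,q=cur()
a=np.radians(7.9);R2=frame([0,0,-1],[np.sin(a),-np.cos(a),0])
p1=p+np.r_[-d*.08,.02];p2=p+np.r_[-d*.13,.28]
print(delta(p1,r,p,q),delta(p2,r,p,q)); g=[.478,-.336,.24]
print(delta(g,R2,p2,q))
E
```

```text
[4.9, 0.0, -6.7, 0.1, -0.1, -0.1] [-8.0, 0.0, -29.8, 0.1, -0.1, -0.1]
[-14.5, -32.3, 20.1, 42.5, 23.0, 117.0]
```

Call:
send_rows(
  commands=[
    [1.5,0,-1.3,0,0,0,0.2],
    [3.3,0,-3.5,0,0,0,0.2],
    [4.9,0,-6.7,0,0,0,0.2],
    [1.5,0,-12,0,0,0,0.2],
    [-2,0,-17.5,0,0,0,0.2],
    [-5,0,-23,0,0,0,0.2],
    [-8,0,-29.8,0,0,0,0.2],
    [-8,0,-29.8,0,0,0,0.2],
  ],
)

```text
time_s: 7.48
ee_pos: [0.5658, 0.057, 0.3088]
tool_rot: [0.315, 0.392, 0.853, -0.138]
ft_force: [0.1, 1.1, 0.0]
opening: 0.604
```

Call:
send_rows(
  commands=[
    [-1,-2.5,1.5,3.4,1.8,9.4,0.5],
    [-2.2,-5,3.1,6.5,3.5,18,0.5],
    [-3.4,-7.5,4.6,9.8,5.3,27,0.5],
    [-4.5,-10,6.2,13.1,7.1,36,0.5],
    [-5.6,-12.5,7.7,16.4,8.9,45,0.5],
    [-6.7,-15,9.3,19.6,10.6,54,0.5],
    [-7.8,-17.5,10.8,22.9,12.4,63,0.5],
    [-8.9,-20,12.4,26.2,14.2,72,0.5],
    [-10,-22.5,14,29.4,15.9,81,0.5],
    [-11.2,-25,15.6,32.7,17.7,90,0.5],
    [-12.3,-27.5,17.1,36,19.5,99,0.5],
    [-13.4,-30,18.6,39.2,21.2,108,0.5],
    [-14.5,-32.3,20.1,42.5,23,117,0.5],
    [-14.5,-32.3,20.1,42.5,23,117,0.5],
    [-14.5,-32.3,20.1,42.5,23,117,0.5],
  ],
)

```text
time_s: 9.35
ee_pos: [0.4776, -0.3362, 0.2392]
tool_rot: [-0.0, 0.998, 0.069, -0.0]
ft_force: [0.1, -0.2, -0.8]
opening: 0.751
```

```bash
python3 - <<'E'
from h import *
p,q=cur();o=arm.get_obs();print(o['joints'],o['time_s'],p,q.as_matrix().round(3).tolist())
c=arm.camera_model('wrist');im=snap('wrist','pics/w4.png');snap('scene','pics/s4.png')
cv2.imwrite('pics/w4b.png',cv2.resize(im,(800,600))[:,:,::-1])
np.savez('w4.npz',**{k:np.array(v) for k,v in c.items()})
E
```

```text
[-7.10524453e-01  1.62940477e-01  1.27121621e+00  8.35427251e-05
  1.70857105e+00  7.21495205e-01] 9.35 [ 0.47759101 -0.3362352   0.23917177] [[0.99, 0.138, -0.001], [0.138, -0.99, 0.001], [-0.001, -0.001, -1.0]]
```

View pics/w4b.png

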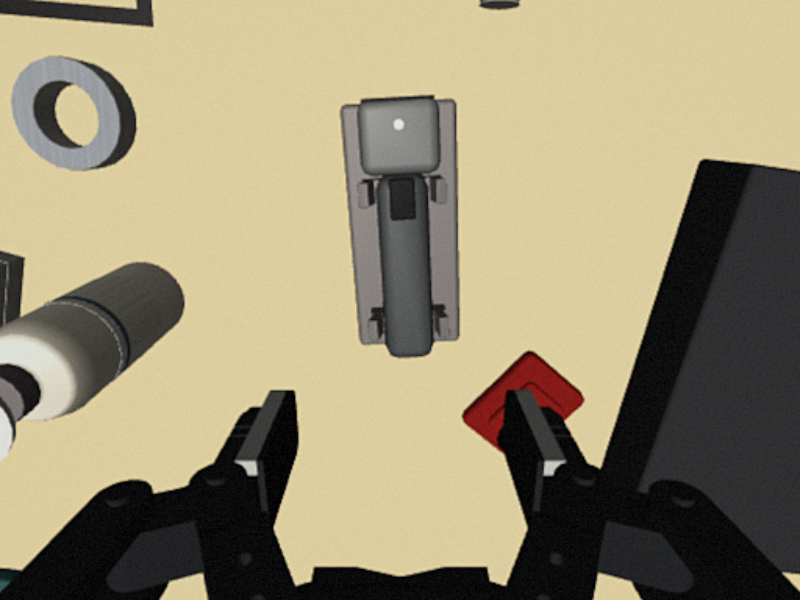

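```bash
python3 - <<'E'
from h import *
c=arm.camera_model('wrist');p,q=cur()
b=lambda u,v:((u+.5)/1.5625-.5,(v+.5)/1.5625-.5)
f=lambda u,v,z:onz(c,*b(u,v),z).round(4)
Bs=[f(343,105,.014),f(455,99,.014),f(459,340,.014),f(361,345,.014)];print('base',Bs,np.mean(Bs,0))
A=(Bs[0]+Bs[1])/2-(Bs[2]+Bs[3])/2;print(np.degrees(np.arctan2(A[1],A[0])),np.linalg.norm(A))
t=f(409,356,.05);h1=(f(379,260,.05)+f(431,260,.05))/2;h2=f(403,180,.056);hd=f(399,100,.061)
print('tail',t,'mid',h1,'front',h2,'head',hd)
for a,e in((t,h1),(t,h2),(t,hd)):
  w=e-a;print(np.degrees(np.arctan2(w[1],w[0])),np.linalg.norm(w[:2]))
print('stand foot',f(529,352,.012),f(583,400,.012),f(464,415,.012), 'TCP proj',np.array(proj(c,p))*1.5625,'bay edge',f(150,22,0))
print(R.from_matrix(np.array(c['T'])[:3,:3]).as_matrix().round(2))
E
```

```text
base [array([ 0.5715, -0.2838,  0.014 ]), array([ 0.5859, -0.3587,  0.014 ]), array([ 0.4111, -0.3929,  0.014 ]), array([ 0.396 , -0.3164,  0.014 ])] [ 0.491125 -0.33795   0.014   ]
10.796322953923838 0.17830614823948163
tail [ 0.4084 -0.3526  0.05  ] mid [ 0.47885 -0.3395   0.05   ] front [ 0.5317 -0.3305  0.056 ] head [ 0.5777 -0.3216  0.061 ]
10.533699391949567 0.0716576060163888
10.16165845676041 0.12526491927111913
10.37630611618664 0.17211475822834021
stand foot [ 0.4078 -0.451   0.012 ] [ 0.3712 -0.5053  0.012 ] [ 0.3432 -0.4097  0.012 ] TCP proj [398.37923249 406.22742432] bay edge [ 0.6056 -0.1482  0.    ]
[[ 0.14  0.94  0.32]
 [-0.99  0.13  0.05]
 [ 0.   -0.33  0.95]]
```

```bash
python3 - <<'E'
from h import *
p,q=cur();a=np.radians(10.5);r=frame([0,0,-1],[np.sin(a),-np.cos(a),0])
print(arm.pinch_z,delta([.4815,-.3393,.1],r,p,q),delta([.4815,-.3393,.024],r,p,q))
E
```

```text
0.0187 [0.3, 0.4, 14.0, 0.0, -0.0, -2.5] [0.3, 0.4, 21.6, 0.0, -0.0, -2.5]
```

Call:
send_rows(
  commands=[
    [0.3,0.4,5,0,0,-2.5,0.5],
    [0.3,0.4,10,0,0,-2.5,0.5],
    [0.3,0.4,14,0,0,-2.5,0.5],
    [0.3,0.4,17,0,0,-2.5,0.5],
    [0.3,0.4,20,0,0,-2.5,0.5],
    [0.3,0.4,21.5,0,0,-2.5,0.5],
    [0.3,0.4,21.5,0,0,-2.5,0.5],
    [0.3,0.4,21.5,0,0,-2.5,0.5],
  ],
  squeeze=45,
)

```text
time_s: 10.45
ee_pos: [0.4828, -0.3412, 0.027]
tool_rot: [0.001, 0.996, 0.091, 0.002]
ft_force: [0.3, 0.3, 0.4]
opening: 0.75
```

Call:
send_rows(
  commands=[
    [0,0,0,0,0,0,0],
    [0,0,0,0,0,0,-0.3],
    [0,0,0,0,0,0,-1],
    [0,0,0,0,0,0,-1],
    [0,0,0,0,0,0,-1],
    [0,0,0,0,0,0,-1],
    [0,0,0,0,0,0,-1],
  ],
)

```text
time_s: 11.32
ee_pos: [0.4823, -0.3408, 0.0268]
tool_rot: [0.001, 0.996, 0.091, 0.001]
ft_force: [-0.6, 2.9, 6.1]
opening: 0.391
```

```bash
python3 - <<'E'
from h import *
p,q=cur();o=arm.get_obs();print(o['joints'],o['time_s'],p,q.as_matrix().round(3).tolist(),o['opening'],o['ft_force'])
im=snap('scene','pics/s5.png');snap('wrist','pics/w5.png')
w=cv2.imread('pics/w5.png');S=cv2.imread('pics/s4.png')
cv2.imwrite('pics/c5.png',np.hstack([cv2.resize(w,(400,300)),cv2.resize(S[256:376,280:440],(400,300),interpolation=cv2.INTER_CUBIC)]))
E
```

```text
[-7.11610979e-01  2.98330680e-01  1.54207358e+00  9.45514532e-04
  1.29846449e+00  6.77189619e-01] 11.325 [ 0.48228837 -0.3407648   0.02678257] [[0.984, 0.181, 0.003], [0.181, -0.984, -0.001], [0.002, 0.002, -1.0]] 0.3907608748579903 [-0.64413836  2.91213024  6.1336613 ]
```

View pics/c5.png

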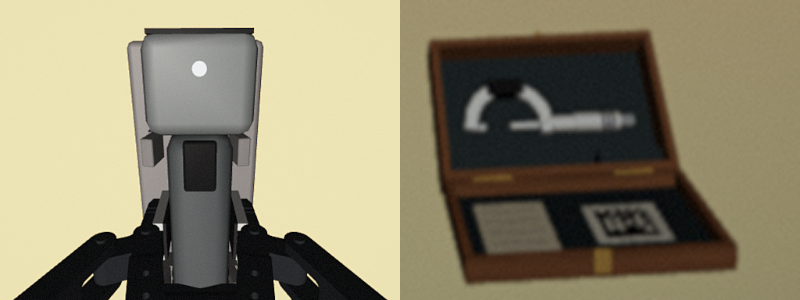

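```bash
cat > lab.py <<'E'
from h import *
def hold(L,n,dist=.09,win=np.array([.099,0,-.0152])):
    n=np.array(n)/np.linalg.norm(n);x=-n;zr=np.array([0,0,1.])-x*x[2]
    y=np.cross(-zr/np.linalg.norm(zr),x);r=frame(-zr,y)
    return np.array(L)+n*dist-r.apply(win),r
E
python3 - <<'E'
from lab import *
p,q=cur();c=arm.camera_model('wrist');T=np.array(c['T'])
ct=q.inv().apply(T[:3,3]-p);cr=q.inv()*R.from_matrix(T[:3,:3]);print('cam in tool',ct,'f',c['fx'],c['cx'],c['cy'])
e=np.radians(40);L=np.array([.643,.379,.09]);n=np.array([-.61*np.cos(e),-.79*np.cos(e),np.sin(e)])
ph,rh=hold(L,n);print('hold',ph,rh.as_matrix().round(2).tolist())
rng=np.random.default_rng(0);best=None
for i in range(60000):
    r=rh*R.from_rotvec(rng.uniform(-60,60,3),degrees=True);tz=r.as_matrix()[:,2]
    if tz[2]>-.75: continue
    u=rng.choice([rng.uniform(50,130),rng.uniform(380,460)]);v=rng.uniform(80,280);D=rng.uniform(.25,.38)
    d=np.array([(u-c['cx'])/c['fx'],-(v-c['cy'])/c['fy'],-1]);d=(r*cr).apply(d/np.linalg.norm(d))
    inc=np.degrees(np.arccos(-d@n/np.linalg.norm(n)))
    pt=L-d*D-r.apply(ct)
    if pt[2]<.2 or np.hypot(*pt[:2])>.68 or inc>45: continue
    if pt[2]+r.apply([.1,0,-.015])[2]<.17: continue
    cost=np.degrees((rh.inv()*r).magnitude())+np.linalg.norm(pt-ph)*100+np.degrees(np.arccos(-tz[2]))*.5+inc*.3
    if best is None or cost<best[0]: best=(cost,pt,r,u,v,D,inc)
print(best[:2],best[3:],best[2].as_matrix().round(2).tolist())
up=p+[0,0,.2];print(delta(best[1],best[2],up,q),delta(best[1],best[2],ph,rh))
np.savez('view.npz',p=best[1],r=best[2].as_matrix())
E
```

```text
cam in tool [ 0.08522648  0.0005529  -0.14303646] f 323.2478332426351 255.85925185670968 193.00933557000664
hold [0.54860615 0.25675223 0.19998783] [[0.47, 0.79, -0.39], [0.61, -0.61, -0.51], [-0.64, 0.0, -0.77]]
(np.float64(73.37991660664441), array([0.5219512 , 0.30912809, 0.2217734 ])) (np.float64(382.84225892688835), 87.0240020597121, 0.30075039680179366, np.float64(39.545361458435465)) [[0.23, 0.97, -0.0], [0.97, -0.23, 0.12], [0.11, -0.03, -0.99]]
[15.6, -63.2, 0.4, 5.3, 4.7, -66.3] [0.5, -5.3, -3.3, -5.7, 45.4, -24.6]
```

Call:
send_rows(
  commands=[
    [0,0,-1,0,0,0,-1],
    [0,0,-2.5,0,0,0,-1],
    [0,0,-5,0,0,0,-1],
    [0,0,-9,0,0,0,-1],
    [0,0,-13,0,0,0,-1],
    [0,0,-17.5,0,0,0,-1],
    [0,0,-22,0,0,0,-1],
    [0,0,-25,0,0,0,-1],
    [0,0,-27,0,0,0,-1],
    [0,0,-27,0,0,0,-1],
  ],
)

```text
time_s: 12.68
ee_pos: [0.4819, -0.3412, 0.2983]
tool_rot: [0.002, 0.996, 0.091, 0.002]
ft_force: [0.1, 0.1, -1.6]
opening: 0.386
```

Call:
send_rows(
  commands=[
    [0.4,-1.5,0,0.1,0.1,-1.5,-1],
    [1.2,-5,0,0.4,0.4,-5,-1],
    [2.3,-9.5,0,0.8,0.7,-10,-1],
    [3.5,-14,0,1.2,1,-15,-1],
    [4.7,-19,0,1.6,1.4,-20,-1],
    [5.9,-24,0,2,1.8,-25,-1],
    [7.1,-29,0,2.4,2.1,-30,-1],
    [8.4,-34,0,2.9,2.5,-36,-1],
    [9.6,-39,0,3.3,2.9,-41,-1],
    [10.8,-44,0.5,3.7,3.3,-46,-1],
    [12.1,-49,2,4.1,3.6,-51,-1],
    [13.3,-54,3.5,4.5,4,-56.5,-1],
    [14.3,-58,5,4.9,4.3,-61,-1],
    [15.2,-61.5,6.5,5.2,4.6,-64.5,-1],
    [15.6,-63.2,7.4,5.3,4.7,-66.3,-1],
    [15.6,-63.2,7.4,5.3,4.7,-66.3,-1],
    [15.6,-63.2,7.4,5.3,4.7,-66.3,-1],
    [15.6,-63.2,7.4,5.3,4.7,-66.3,-1],
  ],
)

```text
time_s: 14.92
ee_pos: [0.5214, 0.3081, 0.222]
tool_rot: [-0.046, 0.783, 0.619, 0.036]
ft_force: [1.0, -0.2, -0.9]
opening: 0.392
```

```bash
python3 - <<'E'
from h import *
p,q=cur();o=arm.get_obs();print(o['joints'],o['time_s'],p,q.as_matrix().round(3).tolist(),o['opening'],o['ft_force'])
c=arm.camera_model('wrist');im=snap('wrist','pics/w6.png');snap('scene','pics/s6.png')
np.savez('w6.npz',**{k:np.array(v) for k,v in c.items()})
cv2.imwrite('pics/w6b.png',cv2.resize(im,(800,600),interpolation=cv2.INTER_CUBIC)[:,:,::-1])
E
```

```text
[0.38163308 0.17346519 1.29718793 0.10856862 1.62807299 0.62256604] 14.925 [0.52135761 0.30807221 0.22203218] [[0.23, 0.973, -0.001], [0.967, -0.229, 0.116], [0.113, -0.028, -0.993]] 0.391798871677556 [ 0.97317203 -0.2461934  -0.94472266]
```

View pics/w6b.png

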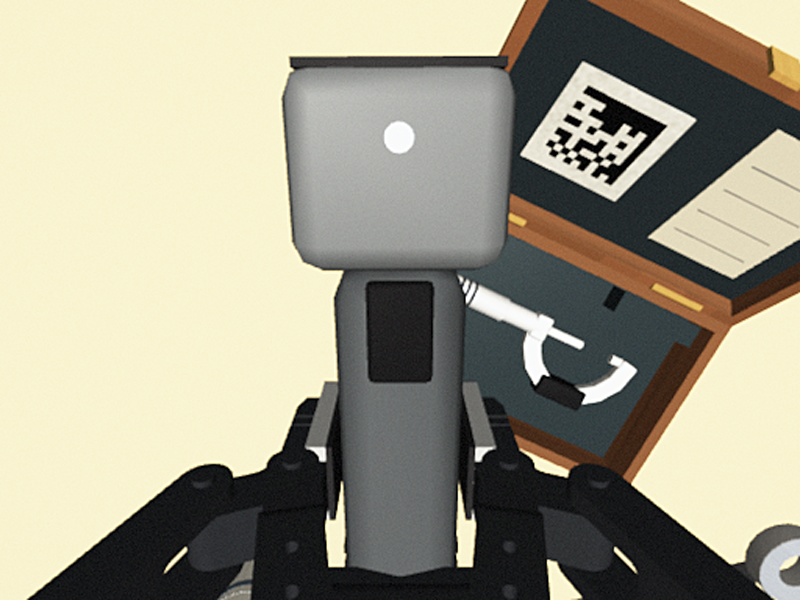

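```bash
python3 - <<'E'
from lab import *
c=np.load('w6.npz');g=cv2.imread('pics/w6.png',0)
pts0=np.float32([[583,62],[696,119],[617,201],[520,157]]);pts0=(pts0+.5)/1.5625-.5
pts=cv2.cornerSubPix(g,pts0.copy().reshape(-1,1,2),(4,4),(-1,-1),(3,50,.01)).reshape(-1,2);print(pts-pts0)
K=np.array([[c['fx'],0,c['cx']],[0,c['fy'],c['cy']],[0,0,1.]]);T=c['T']
s=.032;obj=np.float32([[-s,-s,0],[-s,s,0],[s,s,0],[s,-s,0]])
for P in (pts0,pts):
  ok,rv,tv,er=cv2.solvePnPGeneric(obj,P.astype(np.float64).reshape(-1,1,2),K,np.zeros(4),flags=cv2.SOLVEPNP_IPPE)
  for a,t,e in zip(rv,tv,er):
    M=T[:3,:3]@np.diag([1,-1,-1])@cv2.Rodrigues(a)[0];L=T[:3,:3]@np.diag([1,-1,-1])@t.ravel()+T[:3,3]
    print(L.round(4),M.round(3).tolist(),'err',e,'elev',np.degrees(np.arcsin(abs(M[2,2]))))
S=arm.camera_model('scene');print('scene label px expect from crop ~',(280+(629-400)/2.5,256+224/2.5),proj(S,L))
E
```

```text
[[-0.32019043 -0.8741417 ]
 [ 0.27182007  0.2817154 ]
 [-1.7715759   0.30293274]
 [-0.44595337 -1.6373367 ]]
[0.6466 0.3752 0.0826] [[-0.428, 0.796, -0.428], [-0.563, -0.605, -0.563], [-0.707, 0.0, 0.707]] err [0.45339511] elev 45.012189846420675
[0.6463 0.3782 0.0859] [[-0.778, 0.616, -0.126], [-0.571, -0.609, 0.55], [0.262, 0.5, 0.826]] err [2.85037157] elev 55.67403767266988
[0.6457 0.3757 0.0839] [[-0.438, 0.783, -0.442], [-0.552, -0.622, -0.556], [-0.71, 0.001, 0.705]] err [0.03893374] elev 44.79103520028917
[0.6455 0.3786 0.0873] [[-0.785, 0.61, -0.11], [-0.562, -0.627, 0.539], [0.26, 0.485, 0.835]] err [2.8695326] elev 56.62400176612242
scene label px expect from crop ~ (371.6, 345.6) (np.float64(371.2143879096624), np.float64(344.38616351854756))
```

```bash
cat >> lab.py <<'E'
L=np.array([.6457,.3757,.0839]);n=np.array([-.442,-.556,.705]);n/=np.linalg.norm(n)
def check(p,q,win=np.array([.099,0,-.0152])):
    w=p+q.apply(win);rel=q.inv().apply(L-w);print('label in reader',rel.round(4),'ang',np.degrees(np.arccos(-q.as_matrix()[:,0]@n)))
E
python3 - <<'E'
from lab import *
p,q=cur();ph,rh=hold(L,n);v=np.array(delta(ph,rh,p,q));print(ph,v)
# corner clearance along path
for k in np.linspace(0,1,6):
    r=q*R.from_rotvec(v[3:]*k,degrees=True);pp=p+q.apply(v[:3]*k/100)
    w=pp+r.apply([.1,0,-.0]);print(k,pp.round(3),'head bottom',w.round(3),'dist plane',((w-L)@n).round(3))
E
```

```text
[0.55556226 0.26231407 0.20625546] [ -3.8   4.4   1.    7.  -50.1  25.2]
0.0 [0.521 0.308 0.222] head bottom [0.544 0.405 0.233] dist plane 0.134
0.2 [0.528 0.299 0.219] head bottom [0.559 0.394 0.212] dist plane 0.118
0.4 [0.535 0.29  0.216] head bottom [0.572 0.38  0.191] dist plane 0.106
0.6000000000000001 [0.542 0.281 0.213] head bottom [0.583 0.362 0.171] dist plane 0.097
0.8 [0.549 0.272 0.209] head bottom [0.592 0.341 0.153] dist plane 0.091
1.0 [0.555 0.263 0.206] head bottom [0.6   0.318 0.136] dist plane 0.089
```

Call:
send_rows(
  commands=[
    [-0.5,0.6,0.1,1,-7,3.5,-1],
    [-1.1,1.3,0.3,2,-14.5,7.3,-1],
    [-1.7,2,0.45,3.1,-22,11.1,-1],
    [-2.3,2.6,0.6,4.1,-29.5,14.8,-1],
    [-2.9,3.3,0.75,5.2,-37,18.6,-1],
    [-3.4,3.9,0.9,6.3,-44.5,22.4,-1],
    [-3.8,4.4,1,7,-50.1,25.2,-1],
    [-3.8,4.4,1,7,-50.1,25.2,-1],
    [-3.8,4.4,1,7,-50.1,25.2,-1],
    [-3.8,4.4,1,7,-50.1,25.2,-1],
  ],
)

```text
time_s: 16.27
ee_pos: [0.5549, 0.2635, 0.2077]
tool_rot: [0.166, 0.833, 0.403, -0.342]
ft_force: [-0.1, 0.0, -2.3]
opening: 0.388
```

```bash
python3 - <<'E'
from lab import *
p,q=cur();o=arm.get_obs();print(o['joints'],o['time_s'],o['opening'],o['ft_force'],np.abs(o['joint_velocities']).max());check(p,q)
ph,rh=hold(L,n);print(p,ph,delta(ph,rh,p,q))
a=snap('wrist','pics/w7.png');s=snap('side','pics/d7.png');t=snap('scene','pics/s7.png')
cv2.imwrite('pics/c7.png',np.hstack([cv2.resize(a,(400,300)),cv2.resize(t[230:380,270:470],(400,300))])[:,:,::-1])
E
```

```text
[ 0.49743623  0.77606526  0.66314398 -0.41913998  2.39470629  0.96041253] 16.275 0.38792256363819316 [-0.13704638  0.02498964 -2.30203623] 0.0027461645830890316
label in reader [0.0907 0.0014 0.0019] ang 0.14694183406906827
[0.55487872 0.26350732 0.20770351] [0.55556226 0.26231407 0.20625546] [0.1, 0.1, 0.1, 0.1, -0.1, 0.0]
```

View pics/c7.png

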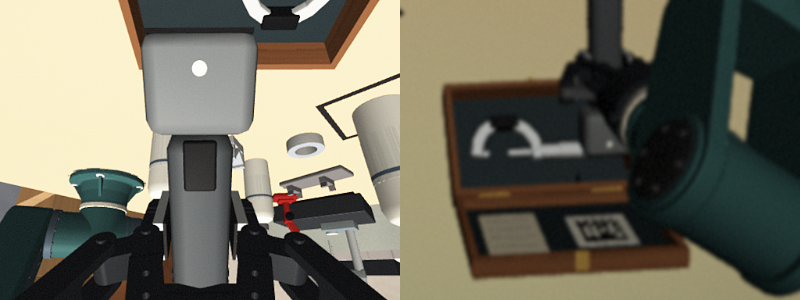

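Call:
send_rows(
  commands=[
    [0,0.1,0.1,0,0,0,-1],
    [0,0.1,0.1,0,0,0,-1],
    [0,0.1,0.1,0,0,0,-1],
    [0,0.1,0.1,0,0,0,-1],
    [0,0.1,0.1,0,0,0,-1],
    [0,0.1,0.1,0,0,0,-1],
    [0,0.1,0.1,0,0,0,-1],
    [0,0.1,0.1,0,0,0,-1],
    [0,0.1,0.1,0,0,0,-1],
    [0,0.1,0.1,0,0,0,-1],
    [0,0.1,0.1,0,0,0,-1],
    [0,0.1,0.1,0,0,0,-1],
    [0,0.1,0.1,0,0,0,-1],
    [0,0.1,0.1,0,0,0,-1],
    [0,0.1,0.1,0,0,0,-1],
    [0,0.1,0.1,0,0,0,-1],
  ],
)

```text
time_s: 18.42
ee_pos: [0.5553, 0.2624, 0.2047]
tool_rot: [0.166, 0.832, 0.402, -0.344]
ft_force: [0.6, 0.5, -1.5]
opening: 0.39
```

```bash
python3 - <<'E'
from lab import *
p,q=cur();check(p,q);V=np.load('view.npz');r=R.from_matrix(V['r']);v=V['p']+[0,0,.08]
a=np.radians(10.5);rc=frame([0,0,-1],[np.sin(a),-np.cos(a),0]);up=np.array([.4823,-.3408,.298])
print('to view',delta(v,r,p,q));print('to cradle',delta(up,rc,v,r))
E
```

```text
label in reader [ 0.0889  0.0006 -0.0016] ang 0.1440182199133256
to view [-5.7, -5.5, -8.0, -7.1, 50.1, -25.2]
to cradle [-63.8, 10.9, -7.1, -5.1, -4.7, 66.2]
```

Call:
send_rows(
  commands=[
    [-0.8,-0.7,-1,-0.9,6,-3,-1],
    [-1.6,-1.6,-2.3,-2,14,-7,-1],
    [-2.5,-2.4,-3.5,-3,21.5,-10.8,-1],
    [-3.3,-3.2,-4.7,-4.1,29,-14.6,-1],
    [-4.1,-4,-5.8,-5.2,36.5,-18.4,-1],
    [-5,-4.8,-7,-6.2,44,-22.1,-1],
    [-5.7,-5.5,-8,-7.1,50.1,-25.2,-1],
    [-5.7,-5.5,-8,-7.1,50.1,-25.2,-1],
    [-5.7,-5.5,-8,-7.1,50.1,-25.2,-1],
  ],
)

```text
time_s: 19.55
ee_pos: [0.522, 0.3089, 0.3008]
tool_rot: [-0.045, 0.783, 0.62, 0.034]
ft_force: [-0.7, -0.1, -2.0]
opening: 0.386
```

Call:
send_rows(
  commands=[
    [-1.5,0.3,-0.2,-0.1,-0.1,1.5,-1],
    [-5,0.9,-0.6,-0.4,-0.4,5,-1],
    [-9.5,1.6,-1.1,-0.8,-0.7,10,-1],
    [-14,2.4,-1.6,-1.1,-1,14.5,-1],
    [-19,3.2,-2.1,-1.5,-1.4,19.7,-1],
    [-24,4.1,-2.7,-1.9,-1.8,25,-1],
    [-29,5,-3.2,-2.3,-2.1,30,-1],
    [-34,5.8,-3.8,-2.7,-2.5,35.3,-1],
    [-39,6.7,-4.3,-3.1,-2.9,40.5,-1],
    [-44,7.5,-4.9,-3.5,-3.2,45.7,-1],
    [-49,8.4,-5.5,-3.9,-3.6,50.8,-1],
    [-54,9.2,-6,-4.3,-4,56,-1],
    [-58.5,10,-6.5,-4.7,-4.3,60.7,-1],
    [-62,10.6,-6.9,-5,-4.6,64.3,-1],
    [-63.8,10.9,-7.1,-5.1,-4.7,66.2,-1],
    [-63.8,10.9,-7.1,-5.1,-4.7,66.2,-1],
    [-63.8,10.9,-7.1,-5.1,-4.7,66.2,-1],
  ],
)

```text
time_s: 21.68
ee_pos: [0.4832, -0.3396, 0.2978]
tool_rot: [-0.001, 0.996, 0.093, 0.0]
ft_force: [0.2, -0.6, -1.9]
opening: 0.389
```

```bash
python3 - <<'E'
from lab import *
p,q=cur();a=np.radians(10.5);rc=frame([0,0,-1],[np.sin(a),-np.cos(a),0])
o=arm.get_obs();print(p,o['time_s'],o['opening'])
print(delta([.4823,-.3408,.06],rc,p,q),delta([.4823,-.3408,.0268],rc,p,q))
E
```

```text
[ 0.48316035 -0.33964031  0.2977735 ] 21.675 0.389246483365714
[-0.1, 0.1, 23.8, -0.1, -0.0, 0.1] [-0.1, 0.1, 27.1, -0.1, -0.0, 0.1]
```

Descend to about 12 mm above seat, check, then seat slowly.

Call:
send_rows(
  commands=[
    [-0.1,0.1,3,0,0,0,-1],
    [-0.1,0.1,8,0,0,0,-1],
    [-0.1,0.1,13,0,0,0,-1],
    [-0.1,0.1,18,0,0,0,-1],
    [-0.1,0.1,22,0,0,0,-1],
    [-0.1,0.1,24.5,0,0,0,-1],
    [-0.1,0.1,25.5,0,0,0,-1],
    [-0.1,0.1,25.5,0,0,0,-1],
    [-0.1,0.1,25.5,0,0,0,-1],
  ],
)

```text
time_s: 22.8
ee_pos: [0.4833, -0.3422, 0.0448]
tool_rot: [0.001, 0.996, 0.092, 0.001]
ft_force: [-0.5, 0.1, -1.2]
opening: 0.39
```

```bash
python3 - <<'E'
from lab import *
p,q=cur();a=np.radians(10.5);rc=R.from_matrix([[0.984,0.181,0.003],[0.181,-0.984,-0.001],[0.002,0.002,-1.0]])
print(p,delta([.4823,-.3408,.0268],rc,p,q),arm.get_obs()['ft_force'])
E
```

```text
[ 0.48333565 -0.34220602  0.04478581] [-0.1, -0.2, 1.8, 0.0, -0.0, 0.2] [-0.53152471  0.14478806 -1.22727156]
```

Call:
send_rows(
  commands=[
    [-0.1,-0.1,0.4,0,0,0.2,-1],
    [-0.1,-0.1,0.8,0,0,0.2,-1],
    [-0.1,-0.1,1.1,0,0,0.2,-1],
    [-0.1,-0.1,1.4,0,0,0.2,-1],
    [-0.1,-0.1,1.6,0,0,0.2,-1],
    [-0.1,-0.1,1.75,0,0,0.2,-1],
    [-0.1,-0.1,1.75,0,0,0.2,-1],
    [-0.1,-0.1,1.75,0,0,0.2,-1],
  ],
)

```text
time_s: 23.8
ee_pos: [0.4809, -0.3408, 0.0268]
tool_rot: [-0.0, 0.996, 0.09, 0.0]
ft_force: [-4.0, 2.9, 6.5]
opening: 0.391
```

Call:
send_rows(
  commands=[
    [0,0,0,0,0,0,-0.15],
    [0,0,0,0,0,0,0],
    [0,0,0,0,0,0,0.2],
    [0,0,0,0,0,0,0.5],
    [0,0,0,0,0,0,0.5],
    [0,0,0,0,0,0,0.5],
    [0,0,-2,0,0,0,0.5],
    [0,0,-5,0,0,0,0.5],
    [0,0,-10,0,0,0,0.5],
    [0,0,-15,0,0,0,0.5],
    [0,0,-20,0,0,0,0.5],
    [0,0,-21,0,0,0,0.5],
    [0,0,-21,0,0,0,0.5],
    [0,0,-21,0,0,0,0.5],
  ],
)

```text
time_s: 25.55
ee_pos: [0.4802, -0.3405, 0.2326]
tool_rot: [-0.002, 0.996, 0.09, -0.001]
ft_force: [0.0, -0.8, -0.5]
opening: 0.749
```

```bash
python3 - <<'E'
from h import *
p,q=cur();o=arm.get_obs();print(p,o['opening'],o['time_s'],o['ft_force'])
a=snap('wrist','pics/w8.png');s=snap('scene','pics/s8.png');c=arm.camera_model('wrist')
print('expected grip px(600x450 scale)',np.array(proj(c,[.4815,-.3393,.056]))*400/512)
x=cv2.resize(a,(400,300));y=cv2.resize(s[130:310,110:350],(400,300))
cv2.imwrite('pics/c8.png',np.hstack([x,y])[:,:,::-1])
E
```

```text
[ 0.48024554 -0.34049662  0.2326008 ] 0.7487813311571186 25.55 [ 0.04468067 -0.7528109  -0.47126105]
expected grip px(600x450 scale) [199.40476624 131.04240104]
```

View pics/c8.png

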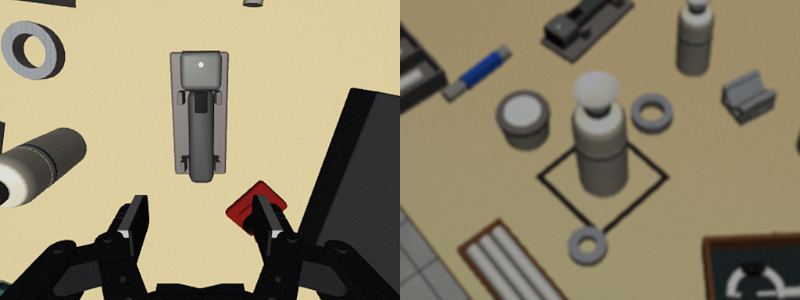

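```bash
python3 - <<'E'
from h import *
c=arm.camera_model('wrist');b=lambda u,v:((u+.5)*1.28-.5,(v+.5)*1.28-.5)
t=onz(c,*b(200.5,181.5),.05);h=onz(c,*b(201,93),.056);w=h-t
print('tail',t,'was .4084 -.3526; yaw',np.degrees(np.arctan2(w[1],w[0])))
arm.hand_in()
E
```

```text
tail [ 0.40713072 -0.35450791  0.05      ] was .4084 -.3526; yaw 10.089170352546983
the job is handed in; nothing more can be done
```

The job is done and handed in at about 26 s of robot time; the hand-in gives no verdict, so what follows rests on my own checks.

- **Bottle:** I pushed it low, with both fingertips about 3 cm above the bench, into the taped square. Triangulated from two cameras, its axis was about 2 mm from the square's centre. It looked upright and inside the tape in the last picture.
- **Reading the label:** I held the reader still for about 2 s. The arm's pose put the window 89–91 mm from the label, the beam within about 2 mm of its middle, and less than 1° off square. This assumes the reader did not slip in the grip, and the wrist picture showed no slip.
- **Reader back in its cradle:** I laid it down the same way round. Its tail measured about 2 mm from where it started and its yaw within 0.5°, which is about as fine as I can read the pictures. There was a 4 N sideways force while seating it, before I let go.
- **Everything else:** The gripper is clear of everything. I saw no disturbance of the case, lid or bystanders in the pictures, but I did not measure them. None of the checks failed or disagreed.

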